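Ready the glue-joint pull tester

ROBOT

A 6-joint arm with a two-finger parallel gripper is mounted at the origin on the work surface. World frame = base frame: x ahead of the robot, y to its left, z up, the work surface at z = 0. Lengths are in m, angles in rad, forces in N, time in s.
With the tool pointing down it reaches from about 0.325 to 0.75 m from the base axis. Payload 7.6 kg.
Tool frame: the origin (TCP) lies between the finger pads; the fingertips stand 17 mm ahead of it and the grasp point (between the pads) lies 2 mm behind it; z points along the fingers, y is the line along which they close (so a half turn about z gives the same grasp; the last joint's range is limited). The gripper opens to 85 mm and grips with 20 to 120 N. Pads are 22 mm wide; open, the fingers measure 114 mm over their backs; the gripper's body (76 mm by 85 mm) begins 54 mm behind the grasp point. The pads swing forward as they close: fully open they stand 13 mm farther back than shut.
Start: joints at [1.234, 0.052, 1.401, -0, 1.689, -0.07], TCP at [0.138, 0.506, 0.248] pointing down, gripper open.
Joint ranges: [-2.9, 2.9], [-0.91, 2.17], [0.12, 2.37], [-1.06, 4.2], [0.26, 2.73], [-2.93, 2.93]. Speed limits (rad/s): [2.57, 2.57, 3.01, 3.14, 3.14, 3.14].

INTERFACE

Orientations are given as a 3x3 rotation matrix whose columns are the frame's x, y, z axes.
In Python, from station import ctrl gives the robot as it stands.
- The arm moves only by the tool play_rows, never from a script. Its argument "series" is a list of rows, each a list of 3 entries, a list of its own where there are three numbers: the shift along the world's x, y, z in m, then the turn, a rotation vector about the world's x, y, z in degrees, then the opening, from -1 (shut) to 1 (fully open). In form: [[[x, y, z], [wx, wy, wz], grip], ...]. A call has 1 to 10 rows; each row is the pose to reach, as a shift and turn from the pose commanded when the call began; what a row does not reach only later rows make up. A row lasts 1/12 s, in which the tool goes at most 41.7 mm and 7.16 degrees, less where a joint would pass 70% of its speed; a pose out of reach is approached as far as the arm can. A call with a gripper value outside its range is refused whole. The fingers move at their own pace and stop on an object; "newtons" is the grip in N (left out, the last holds). Time passes only in rows, so rows that repeat a pose let the fingers close. It gives the time, the measured TCP pose, the force, the opening and the grip force at its end, in the units of the state.
- ctrl.read_state(): the state, without advancing time (a new reading comes with each control period).
- ctrl.get_image(name): name is "side" or "top"; returns a dict with "frame" (420x560x3 uint8, red, green, blue), "fx", "fy", "cx", "cy" (pixels), "dist_coeffs" ([k1, k2, p1, p2, k3] as OpenCV has them; the pictures are not rectified), "origin" and "attitude" of the camera in the world. Camera axes: x right, y up, looking along -z (the intrinsics and any distortion apply to the point x, -y, -z); pixel columns grow to the right and rows downward; lengths in m; the calibration is good to about 2 mm. A picture is of the moment at which its call begins. There is no depth.
- ctrl.hand_in(): hands the job in; it is judged then, once.
The state is a dict: "time": time; "q": joint angles; "joint_vel": joint speeds; "effort": joint torques, N m; "ee_pos": TCP position; "tcp_rot": TCP orientation; "wrist_force": force on the tool from outside, world axes, zero at the start; "ft_torque": the same for the moment, N m; "grip_width": finger opening in m; "grip_force": force on a finger pad.
Only numpy, scipy, OpenCV 4.12 (cv2) and the standard library are available. Lean on these libraries where they do the work, as an engineer would, in place of code of your own. Each camera call takes 0.05 s, during which the arm holds its last target. There are 200 camera calls.

TASK

Get the pull tester ready for the next glue-joint test. Stand every sample board that is on the bench upright in the rack slot that fits its thickness, right down on the slot floor and roughly centred lengthwise; and, while the tester's pin is still free, turn the bezel dial until its pointer reads zero, then push the loose link's hook onto the pin until its sprung latch flips shut behind the pin, leaving the link lying flat. Leave everything else on the bench where it is.

Things in the scene. Friction and masses are not known exactly. Their poses are not given: they have to be found in the camera images.
- tester: Pull tester, fixed to the bench. Origin: foot of its pin, at bench level; x runs from the pin to the grey gauge housing (96 long in x, 116 wide in y, 50 tall; near face 62 mm from the pin's axis). Only a 1 mm flush strip lies around the pin's foot.
- pin (a point): Axis of the tester's pin, at bench level (the tester's origin). Upright steel pin, 18 mm diameter, bare neck from the bench to 34 mm up, with a round head 44 mm across on top (34 to 42 mm up): a hook can only come on from the side, under the head.
- dial_grip (a point): On the upright axis of the bezel dial on top of the gauge housing, 71 mm above the bench, at mid height of its black bar grip (64 long, 14 wide, 28 tall, from 57 to 85 mm above the bench, on a 72 mm disc over the white dial face).
- dial (a joint): Dial angle, rad, counter-clockwise from above positive. The long way of the bar grip lies along the tester's x turned by this angle; its pointer end (white line on top, dark tip) points along -x so turned. At 0 it points at the zero mark (the thickest mark, on the pin's side). Stiff (0.04 N m), stays where left; stops at -2.2 and 2.2.
- hook: Loose dark steel link lying flat: plate 16 mm thick, 140 long, a fork at its front, about 0.35 kg. Origin: underside, at the throat's back wall; x points out through the mouth, z up. Plate x -75 to 0, y -27 to 33. Prongs run from x 0 to 52 with a throat from y -14 to 20 between them; flared tips reach x 66, y -33 to 39. It passes under the pin's head.
- hook_grip (a point): Centre of the link's rubber grip rib, 38 mm above the link's underside, at x = -45, y = 0 of the link. The rib is 50 long in x, 18 wide in y, and stands from 16 to 60 mm above the underside. Axes as the link's.
- latch (a joint): The hook's sprung latch: 26 x 5 mm steel gate across the mouth at x = 47, hinged in the +y prong at y = 16.5. 0 = shut; positive (to 1.5 rad) = folded inwards. It opens only inwards, at a push of 1 to 4 N, and springs shut once the pin's axis is at x below 12 to 16 mm (12 if it hugs the +y prong); the pin touches the back wall with its axis at x = 9.
- rack: Plywood board rack, fixed, 90 x 220 mm, 38 tall; slot floors 8 mm above the bench, slots open above and at the ends. Origin: centre of the underside. Four slots run along its x (walls 80 long, 30 deep), side by side along y with 28 mm walls between. Each is 4 mm wider than its board; in order of rising y: for boards 20, 32, 14 and 26 thick.
- slot14 (a point): Centre of the floor of the 18 mm wide slot, for the 14 mm board; axes as the rack's.
- board14: Pale wood sample board 14 mm thick, standing on its long edge: 100 long in its x, 14 in y, 60 tall. Origin: centre of the underside. May be absent.
- slot20 (a point): Centre of the floor of the 24 mm wide slot, for the 20 mm board; axes as the rack's.
- board20: Pale wood sample board 20 mm thick, standing on its long edge: 100 long in its x, 20 in y, 60 tall. Origin: centre of the underside. May be absent.
- slot26 (a point): Centre of the floor of the 30 mm wide slot, for the 26 mm board; axes as the rack's.
- board26: Pale wood sample board 26 mm thick, standing on its long edge: 100 long in its x, 26 in y, 60 tall. Origin: centre of the underside. May be absent.
- slot32 (a point): Centre of the floor of the 36 mm wide slot, for the 32 mm board; axes as the rack's.
- board32: Pale wood sample board 32 mm thick, standing on its long edge: 100 long in its x, 32 in y, 60 tall. Origin: centre of the underside. May be absent.
- offcut: Bystander, to be left alone: brown hardwood offcut, 90 x 45 x 22 mm.
- screwjar: Bystander, to be left alone: glass screw jar with a steel lid, 64 mm across, 70 mm tall.
- brush: Bystander, to be left alone: bench brush with a wooden handle.
Not all that is in view belongs to the job. Several things have the shape of the rack; the one meant has the colours described above. What is shaped like the board14 but green is not meant.

How it is judged:
By the outcome, as a careful person would: the job done as asked, in the order asked, and still so for the second after the job is handed in, with the robot touching nothing.
Of board14, board20, board26, board32 only 2 to 4 are there at a start; the rules pass over those that are not, and their reading is None.
At some moment in a run one of hook may be knocked a few centimetres aside while the robot is not near it.
It also fails if it takes over 210 s, if anything falls off the work surface, if the arm or the gripper's body presses on something with over 40 N, if the wrist force passes 120 N, or if a joint passes its speed limit or range.

## Working session

There is one attempt and no reset: what is moved stays moved. The work goes in short steps, Python scripts to look and compute and a tool call to move; the robot and the scene stay as the last step left them, time stands still between calls to the robot, and variables do not carry over. Pictures are saved under pics/ and viewed, at most 14 in all, crops included, and the job is handed in when it is done.

Besides the shell and the picture viewer there is one more tool, called as name(argument=value, ...) on one line, values as JSON. play_rows: Moves the arm, as the interface text tells. Its arguments: {"type":"object","properties":{"series":{"type":"array","items":{"type":"array"}},"newtons":{"type":"number"}},"required":["series"]}

```bash
mkdir -p pics; cat > h.py <<'E'
from station import ctrl
import numpy as np, cv2
def cam(n):
    im=ctrl.get_image(n); np.save(f'/tmp/{n}.npy',im,allow_pickle=True); return im
def K(im): return np.array([[im['fx'],0,im['cx']],[0,im['fy'],im['cy']],[0,0,1.]])
def ray(im,uv):
    p=cv2.undistortPoints(np.array(uv,float).reshape(-1,1,2),K(im),np.array(im['dist_coeffs'])).reshape(-1,2)
    d=np.c_[p[:,0],-p[:,1],-np.ones(len(p))]@np.array(im['attitude']).T
    return np.array(im['origin']),d
def at(im,uv,z):
    o,d=ray(im,uv); return o+d*((z-o[2])/d[:,2])[:,None]
def proj(im,P):
    c=(np.array(P,float).reshape(-1,3)-im['origin'])@np.array(im['attitude'])
    c=c*[1,-1,-1]
    return cv2.projectPoints(c,np.zeros(3),np.zeros(3),K(im),np.array(im['dist_coeffs']))[0].reshape(-1,2)
def save(im,name,crop=None,s=1):
    f=im['frame'][:,:,::-1]
    if crop: x0,y0,x1,y1=crop; f=f[y0:y1,x0:x1]
    cv2.imwrite('pics/'+name,cv2.resize(f,None,fx=s,fy=s,interpolation=cv2.INTER_CUBIC))
E
python3 - <<'E'
from h import *
for n in('top','side'):
    im=cam(n); save(im,n+'0.png',s=1.42); print(n,im['origin'],np.round(im['attitude'],3),im['fx'],im['dist_coeffs'])
print(ctrl.read_state())
E
```

```text
top [ 0.30291353 -0.01433001  1.5797671 ] [[-0.018  0.995 -0.097]
 [-1.    -0.018 -0.   ]
 [-0.002  0.097  0.995]] 537.0178346080594 [0.06285578 0.         0.         0.         0.        ]
side [-0.04758721 -0.70582561  0.56739525] [[ 0.809  0.284 -0.515]
 [-0.588  0.415 -0.694]
 [ 0.016  0.865  0.502]] 397.15898383289624 [-0.00285589  0.          0.          0.          0.        ]
{'time': 0.1, 'q': array([ 1.23368319e+00,  5.27755869e-02,  1.40161458e+00, -2.53641941e-05,
        1.68858940e+00, -7.02908503e-02]), 'joint_vel': array([ 0.00011291, -0.0002923 , -0.00135537, -0.00096632,  0.00033503,
        0.00018163]), 'effort': array([ 1.32060519e-03, -3.82581675e+01, -3.60987031e+01, -1.03627212e-04,
        4.69600142e-03,  1.31735177e-05]), 'ee_pos': array([0.13832564, 0.50620105, 0.24756003]), 'tcp_rot': array([[-9.64612827e-01,  2.63670067e-01, -4.34969394e-04],
       [ 2.63670416e-01,  9.64611931e-01, -1.31717710e-03],
       [ 7.22764920e-05, -1.38525449e-03, -9.99999038e-01]]), 'wrist_force': array([-0.63145266, -0.44360145,  0.06932167]), 'ft_torque': array([-0.03360958, -0.0031753 ,  0.01646729]), 'grip_force': 0.0, 'grip_width': 0.0854358295948663}
```

View pics/top0.png

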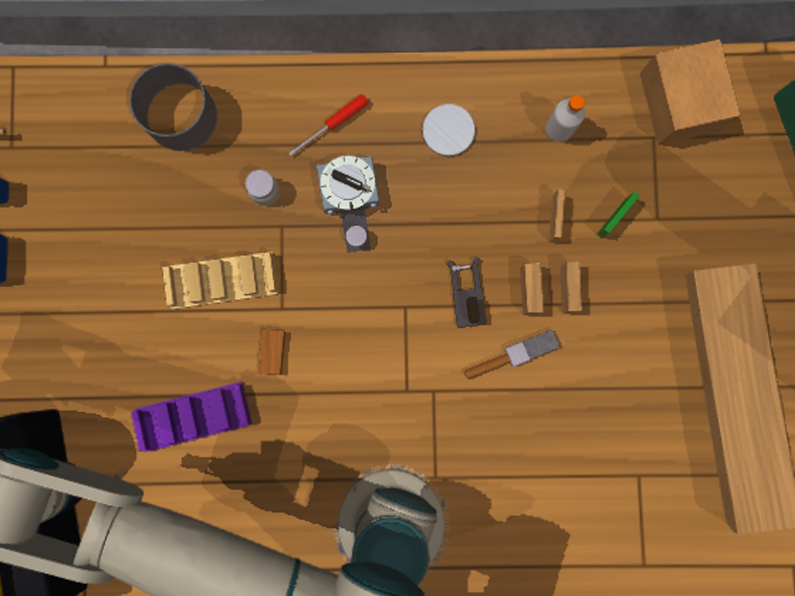

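View pics/side0.png

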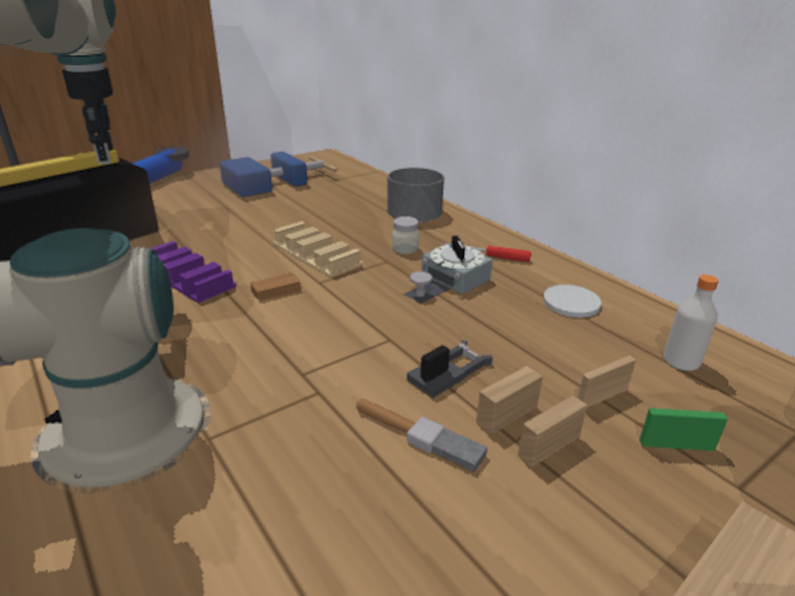

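The top view shows the plywood rack at about (220,280), the tester with its pin at (356,237), the hook at (467,295) and three pale boards at (559,215), (535,288) and (573,287). The purple rack and the green board are decoys. Next I'll crop in closer.

```bash
python3 - <<'E'
from h import *
im=cam('top')
save(im,'c1.png',(310,125,450,235),5.7)
save(im,'c2.png',(110,100,275,220),4.8)
E
```

```text
(no output)
```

View pics/c1.png

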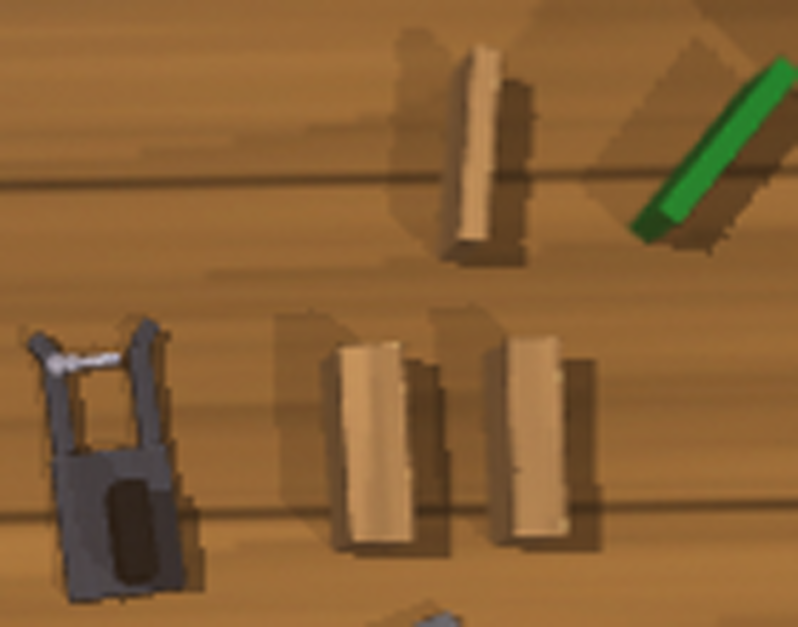

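View pics/c2.png

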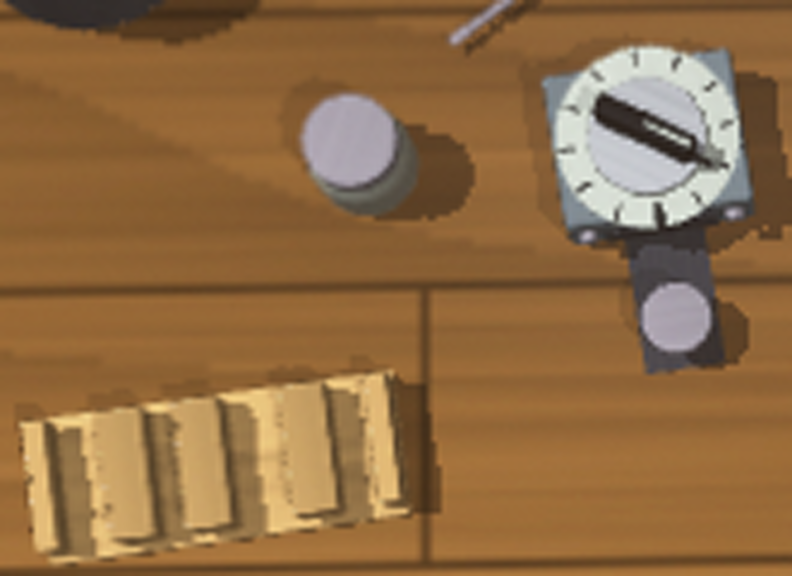

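The boards show roughly 14 mm (upper), 32 mm (left) and 26 mm (right) thick. The dial pointer is about 60° off the thick mark at (658,215), the pin head is at (676,317), and the rack's 24 mm slot is on the right. Next I'll fit the poses.

```bash
cat > fit.py <<'E'
from h import *
from scipy.optimize import least_squares
im=cam('top')
u1=lambda P:(np.array(P,float)+.5)/5.7-.5+[310,125]
u2=lambda P:(np.array(P,float)+.5)/4.8-.5+[110,100]
T={}
def fit(name,uv,M,g):
    M=np.array(M,float)
    def w(p):
        c,s=np.cos(p[2]),np.sin(p[2]); return np.c_[p[0]+c*M[:,0]-s*M[:,1],p[1]+s*M[:,0]+c*M[:,1],M[:,2]]
    r=least_squares(lambda p:(proj(im,w(p))-uv).ravel(),g)
    T[name]=r.x; print(name,np.round(r.x[:2],4),'yaw',round(np.degrees(r.x[2]),2),'rms px',round(np.sqrt(np.mean(r.fun**2)),2))
for n,c,t in(('A',[(473,46),(500,50),(487,240),(460,240)],14),('B',[(338,346),(400,342),(412,540),(350,543)],32),('C',[(507,338),(557,336),(569,535),(513,537)],26)):
    q=at(im,u1(c),.06); print(n,'len',np.linalg.norm(q[0]-q[3]),'wid',np.linalg.norm(q[0]-q[1]),np.linalg.norm(q[2]-q[3]))
    h=t/2000; fit(n,u1(c),[(.05,h,.06),(.05,-h,.06),(-.05,-h,.06),(-.05,h,.06)],(.5,-.3,0))
fit('hook',u1([(72,600),(183,588),(107,482),(145,479),(157,578),(127,583)]),[(-.075,.033,.016),(-.075,-.027,.016),(-.02,.009,.06),(-.02,-.009,.06),(-.07,-.009,.06),(-.07,.009,.06)],(.5,-.2,0))
fit('rack',u2([(22,424),(393,372),(410,513),(50,562),(285,388),(325,383),(338,513),(98,415),(158,537)]),[(.045,.11,.008),(.045,-.11,.008),(-.045,-.11,.008),(-.045,.11,.008),(.04,-.044,.038),(.04,-.072,.038),(-.04,-.072,.038),(.04,.066,.038),(-.04,.038,.038)],(.5,.4,0))
pin=at(im,u2([(676,317)]),.042)[0]; d=at(im,u2([(648,133)]),.057)[0]; z=at(im,u2([(658,215)]),.05)[0]
e=at(im,u2([(605,101),(692,153)]),.085)
print('pin',pin,'dial',d,'yaw',np.degrees(np.arctan2(*(d-pin)[1::-1])),'dist',np.linalg.norm((d-pin)[:2]))
hc=at(im,u2([(545,78),(728,50),(748,203),(572,235)]),.05); print('housing corners',hc[:,:2].round(4), hc.mean(0))
b=e[0]-e[1]; print('bar centre',e.mean(0),'len',np.linalg.norm(b),'dir of bar tail',np.degrees(np.arctan2(b[1],b[0])), 'zero dir',np.degrees(np.arctan2(*(d-z)[1::-1])))
np.save('/tmp/T.npy',T,allow_pickle=True)
E
python3 fit.py
```

```text
A len 0.0990990766389903 wid 0.013629490280438037 0.013435395017208673
A [ 0.6116 -0.3527] yaw -5.89 rms px 0.27
B len 0.09879379723671376 wid 0.030935957624738143 0.03070423370201975
B [ 0.4618 -0.2949] yaw 1.45 rms px 0.2
C len 0.09960196657627127 wid 0.024808273233116063 0.027602714873775948
C [ 0.4634 -0.375 ] yaw 0.27 rms px 0.19
hook [ 0.4651 -0.1689] yaw 6.48 rms px 0.36
rack [0.4937 0.3392] yaw 6.93 rms px 0.85
pin [0.57689483 0.05928766 0.042     ] dial [0.68644666 0.07381945 0.057     ] yaw 7.556037027228517 dist 0.11051143499614807
housing corners [[0.7231 0.136 ]
 [0.7385 0.0251]
 [0.6442 0.0145]
 [0.6265 0.1208]] [0.68307468 0.07411169 0.05      ]
bar centre [0.68299747 0.07187089 0.085     ] len 0.06021381158687852 dir of bar tail 57.7541394568527 zero dir 5.809550183661288
```

```bash
cat > ov.py <<'E'
from h import *
import sys
T=np.load('/tmp/T.npy',allow_pickle=True).item()
def box(x0,x1,y0,y1,z0,z1):
    c=np.array([(x,y,z) for x in(x0,x1) for y in(y0,y1) for z in(z0,z1)])
    return [(c[i],c[j]) for i in range(8) for j in range(i) if bin(i^j).count('1')==1]
S={'A':box(-.05,.05,-.007,.007,0,.06),'B':box(-.05,.05,-.016,.016,0,.06),'C':box(-.05,.05,-.013,.013,0,.06),
'hook':box(-.075,0,-.027,.033,.016,.016)+box(0,.052,-.014,.02,.016,.016)+box(-.07,-.02,-.009,.009,.06,.06),
'rack':sum([box(-.04,.04,a,b,.038,.038) for a,b in((-.11,-.096),(-.072,-.044),(-.008,.02),(.038,.066),(.096,.11))],box(-.045,.045,-.11,.11,0,.008)),
'tester':box(.062,.158,-.058,.058,0,.05)}
def crop(im,names,c,s):
    f=cv2.resize(im['frame'][:,:,::-1][c[1]:c[3],c[0]:c[2]],None,fx=s,fy=s,interpolation=cv2.INTER_CUBIC)
    for n in names:
        p=T[n];R=cv2.Rodrigues(np.array([0,0,p[2]]))[0];o=np.array([p[0],p[1],0])
        for a,b in S[n]:
            q=((proj(im,[R@a+o,R@b+o])-[c[0],c[1]]+.5)*s-.5).round().astype(int)
            cv2.line(f,tuple(map(int,q[0])),tuple(map(int,q[1])),(0,0,255),1,cv2.LINE_AA)
    return f
def canvas(L):
    H=sum(f.shape[0] for f in L);W=max(f.shape[1] for f in L);o=np.zeros((H,W,3),np.uint8);y=0
    for f in L: o[y:y+f.shape[0],:f.shape[1]]=f;y+=f.shape[0]
    return o
E
python3 - <<'E'
from ov import *
T['tester']=np.array([.5769,.0593,np.radians(8)])
np.save('/tmp/T.npy',T,allow_pickle=True)
t=cam('top');s=cam('side')
a=crop(t,['rack','tester'],(110,100,275,220),2.4); b=crop(t,list('ABC')+['hook'],(310,125,450,235),2.8)
c=crop(s,['rack','tester'],(185,140,355,220),2.4); d=crop(s,list('ABC')+['hook'],(275,230,455,335),2.2)
cv2.imwrite('pics/o1.png',np.hstack([np.pad(x,((0,600-x.shape[0]),(0,400-x.shape[1] if x.shape[1]<400 else 0),(0,0)))[:, :410] for x in(canvas([a,c]),canvas([b,d]))])[:600,:800])
E
```

```text
(no output)
```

View pics/o1.png

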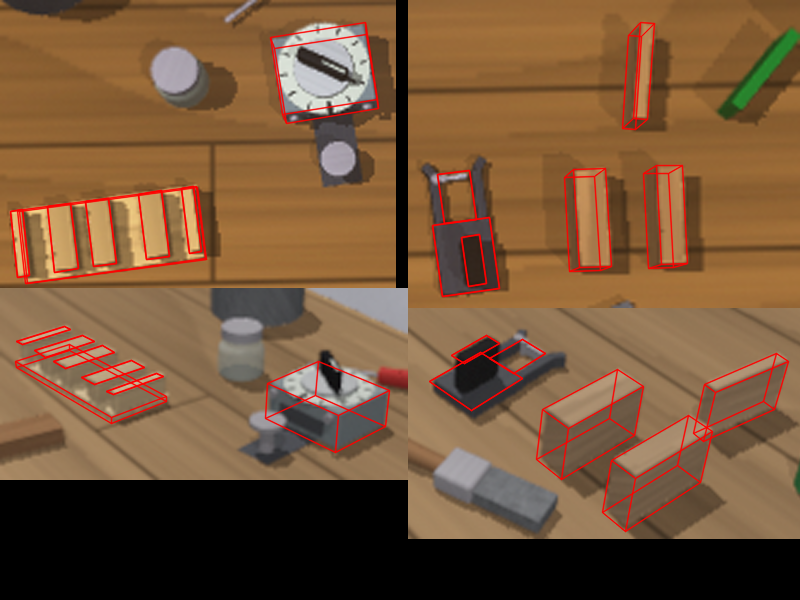

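All the wireframes sit on the objects in both views, so the poses are good: boards 14 (A), 32 (B) and 26 (C), with the dial at about +50°. I'll do the dial first.

play_rows(series=[[[0.273,-0.216,0],[0,0,-53.5],1],[[0.273,-0.216,0],[0,0,-53.5],1],[[0.273,-0.216,0],[0,0,-53.5],1],[[0.273,-0.216,0],[0,0,-53.5],1],[[0.273,-0.216,0],[0,0,-53.5],1],[[0.273,-0.216,0],[0,0,-53.5],1],[[0.273,-0.216,0],[0,0,-53.5],1],[[0.273,-0.216,0],[0,0,-53.5],1],[[0.273,-0.216,0],[0,0,-53.5],1],[[0.273,-0.216,0],[0,0,-53.5],1]], newtons=40)

```text
time: 1.13
ee_pos: [0.4137, 0.288, 0.248]
tcp_rot: [[-0.357, 0.934, 0.0], [0.934, 0.357, -0.001], [-0.001, -0.0, -1.0]]
wrist_force: [-0.1, 0.5, 0.5]
grip_width: 0.0856
grip_force: 0.0
```

play_rows(series=[[[0.274,-0.217,-0.088],[0,0,-53.5],0],[[0.274,-0.217,-0.088],[0,0,-53.5],0],[[0.274,-0.217,-0.088],[0,0,-53.5],0],[[0.274,-0.217,-0.088],[0,0,-53.5],0],[[0.274,-0.217,-0.088],[0,0,-53.5],0],[[0.274,-0.217,-0.088],[0,0,-53.5],0],[[0.274,-0.217,-0.088],[0,0,-53.5],0],[[0.274,-0.217,-0.088],[0,0,-53.5],0],[[0.274,-0.217,-0.088],[0,0,-53.5],0],[[0.274,-0.217,-0.088],[0,0,-53.5],0]])

```text
time: 1.97
ee_pos: [0.6867, 0.0703, 0.1561]
tcp_rot: [[0.537, 0.843, -0.005], [0.843, -0.537, -0.001], [-0.003, -0.003, -1.0]]
wrist_force: [-0.4, 0.0, -1.5]
grip_width: 0.0426
grip_force: 0.0
```

play_rows(series=[[[0,0,-0.04],[0,0,0],0],[[0,0,-0.07],[0,0,0],0],[[0,0,-0.082],[0,0,0],0],[[0,0,-0.082],[0,0,0],0],[[0,0,-0.082],[0,0,0],-1],[[0,0,-0.082],[0,0,0],-1],[[0,0,-0.082],[0,0,0],-1],[[0,0,-0.082],[0,0,0],-1],[[0,0,-0.082],[0,0,0],-1],[[0,0,-0.082],[0,0,0],-1]])

```text
time: 2.8
ee_pos: [0.6869, 0.0731, 0.0808]
tcp_rot: [[0.534, 0.845, 0.005], [0.845, -0.534, -0.001], [0.002, 0.005, -1.0]]
wrist_force: [4.7, -1.4, -0.7]
grip_width: 0.0132
grip_force: 44.1
```

```bash
python3 - <<'E'
from h import *
s=ctrl.read_state();print(s['ee_pos'],s['grip_width'],s['grip_force'],s['wrist_force'])
E
```

```text
[0.68690751 0.073123   0.08081817] 0.01315417579482396 44.11852955818176 [ 4.67072498 -1.36975215 -0.65333661]
```

play_rows(series=[[[0,0,0],[0,0,-6],-1],[[0,0,0],[0,0,-12],-1],[[0,0,0],[0,0,-18],-1],[[0,0,0],[0,0,-24],-1],[[0,0,0],[0,0,-30],-1],[[0,0,0],[0,0,-36],-1],[[0,0,0],[0,0,-42],-1],[[0,0,0],[0,0,-47],-1],[[0,0,0],[0,0,-50],-1],[[0,0,0],[0,0,-50],-1]])

```text
time: 3.63
ee_pos: [0.6848, 0.0767, 0.0808]
tcp_rot: [[0.991, 0.134, -0.001], [0.134, -0.991, 0.004], [0.0, -0.004, -1.0]]
wrist_force: [-8.1, 9.3, 5.6]
grip_width: 0.013
grip_force: 44.9
```

play_rows(series=[[[0,0,0],[0,0,0],-1],[[0,0,0],[0,0,0],0],[[0,0,0],[0,0,0],0],[[0,0,0.05],[0,0,0],0],[[0,0,0.1],[0,0,0],0],[[0,-0.04,0.12],[0,0,0],0.5],[[0,-0.08,0.12],[0,0,0],0.5],[[0,-0.12,0.12],[0,0,0],0.5],[[0,-0.16,0.12],[0,0,0],0.5],[[0,-0.2,0.12],[0,0,0],0.5]])

```text
time: 4.47
ee_pos: [0.6854, -0.1254, 0.2]
tcp_rot: [[0.991, 0.134, 0.002], [0.134, -0.991, -0.001], [0.002, 0.001, -1.0]]
wrist_force: [0.9, -0.3, -1.1]
grip_width: 0.0641
grip_force: 0.0
```

```bash
python3 - <<'E'
from ov import *
t=cam('top')
a=crop(t,['tester'],(215,95,280,185),6)
b=crop(t,['tester'],(215,95,280,185),6)
b=cv2.resize(t['frame'][95:185,215:280,::-1],None,fx=6,fy=6,interpolation=cv2.INTER_CUBIC)
cv2.imwrite('pics/d1.png',np.hstack([a,b]))
print(ctrl.read_state()['ee_pos'])
E
```

```text
[ 0.68438971 -0.13410964  0.19925944]
```

View pics/d1.png

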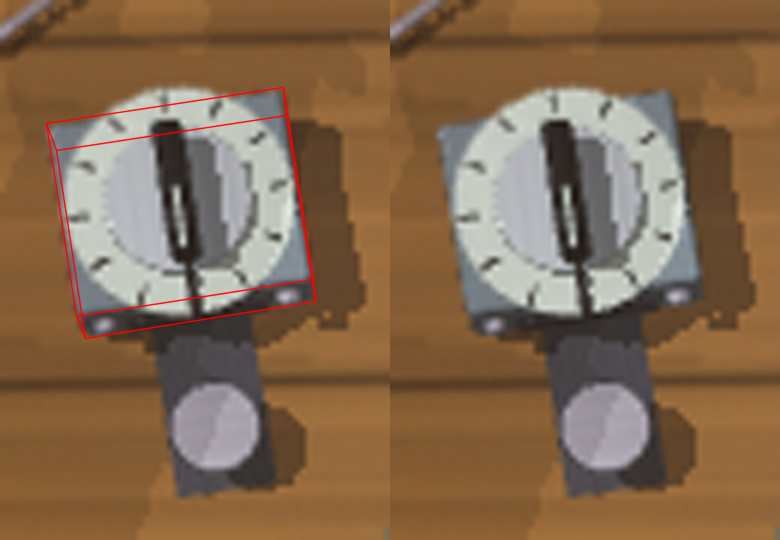

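The pointer is now on or next to the thick mark (bar from (556,122) to (578,260), mark near (583,290)). I'll check the angle numerically.

```bash
python3 - <<'E'
from h import *
im=np.load('/tmp/top.npy',allow_pickle=True).item()
u=lambda P:(np.array(P,float)+.5)/6-.5+[215,95]
def ang(a,b,z):
    p=at(im,u([a,b]),z);d=p[1]-p[0];return np.degrees(np.arctan2(d[1],d[0])).round(1)
print('bar mid',ang((188,260),(166,122),.085),'left edge',ang((174,262),(151,124),.085),'right',ang((200,258),(180,122),.085))
print('strip',ang((178,495),(160,365),0),ang((275,488),(249,345),0))
print('housing R',ang((308,280),(281,90),.05),'front',ang((80,318),(308,280),.05)+90,'back',ang((48,125),(281,90),.05)+90)
s=ctrl.read_state();print('tool',np.degrees(np.arctan2(s['tcp_rot'][0,0],0)),s['tcp_rot'][:,0])
E
```

```text
bar mid 8.1 left edge 8.5 right 7.4
strip 7.1 9.3
housing R 7.0 front 8.599999999999994 back 7.700000000000003
tool 90.0 [9.91992342e-01 1.26296069e-01 7.04535637e-04]
```

The dial is at 0 within about 1°. Next is the hook, and first I'll check in the side view whether it has moved.

```bash
python3 - <<'E'
from ov import *
s0=np.load('/tmp/side.npy',allow_pickle=True).item(); s=cam('side')
d=np.abs(s['frame'].astype(int)-s0['frame']).max(2)>40
print('hook region change',d[235:280,280:350].mean(),'boards',d[250:330,330:455].mean())
E
```

```text
hook region change 0.021904761904761906 boards 0.2199
```

play_rows(series=[[[-0.04,-0.006,0],[0,0,-1],1],[[-0.08,-0.012,0],[0,0,-1],1],[[-0.12,-0.018,0],[0,0,-1],1],[[-0.16,-0.024,0],[0,0,-1],1],[[-0.2,-0.03,-0.01],[0,0,-1],1],[[-0.235,-0.036,-0.03],[0,0,-1],1],[[-0.264,-0.04,-0.05],[0,0,-1],1],[[-0.264,-0.04,-0.07],[0,0,-1],1],[[-0.264,-0.04,-0.07],[0,0,-1],0.2],[[-0.264,-0.04,-0.07],[0,0,-1],0.2]])

```text
time: 5.4
ee_pos: [0.4215, -0.1632, 0.1289]
tcp_rot: [[0.993, 0.117, 0.0], [0.117, -0.993, -0.0], [0.0, 0.0, -1.0]]
wrist_force: [0.9, -0.0, 0.9]
grip_width: 0.064
grip_force: 0.0
```

```bash
python3 - <<'E'
from ov import *
t0=np.load('/tmp/top.npy',allow_pickle=True).item();s0=np.load('/tmp/side.npy',allow_pickle=True).item(); s=cam('side')
a=crop(s,['hook'],(270,190,400,290),6)
cv2.imwrite('pics/k1.png',a)
e=ctrl.read_state();print(e['ee_pos'],e['tcp_rot'][:,0],e['wrist_force'])
E
```

```text
[ 0.42244793 -0.16338915  0.12992506] [0.99309937 0.11726069 0.00188936] [-0.33975534  0.27389103  0.1784081 ]
```

View pics/k1.png

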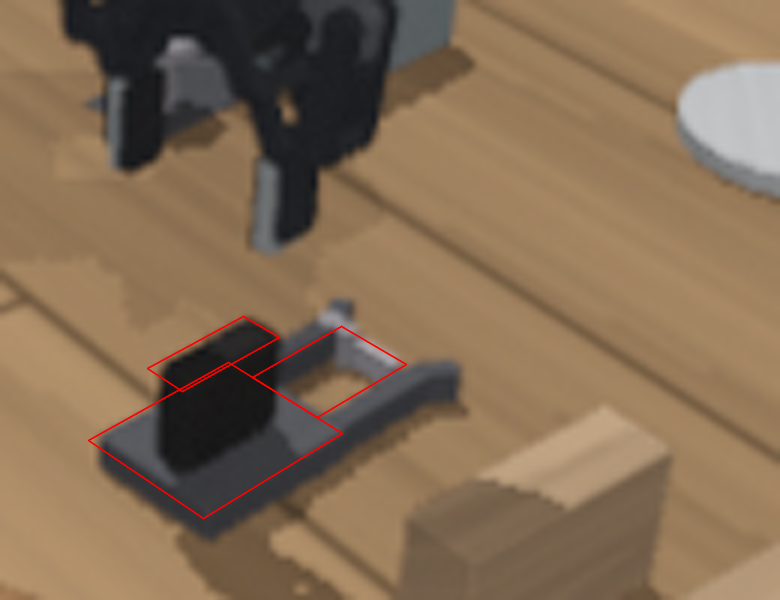

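The hook hasn't moved: the wireframe is within about 2 px, and the fingers are above the rib. I'll descend and grip.

play_rows(series=[[[-0.001,-0.007,-0.03],[0,0,0],0.2],[[-0.001,-0.007,-0.06],[0,0,0],0.2],[[-0.001,-0.007,-0.078],[0,0,0],0.2],[[-0.001,-0.007,-0.086],[0,0,0],0.2],[[-0.001,-0.007,-0.086],[0,0,0],0.2],[[-0.001,-0.007,-0.086],[0,0,0],-1],[[-0.001,-0.007,-0.086],[0,0,0],-1],[[-0.001,-0.007,-0.086],[0,0,0],-1],[[-0.001,-0.007,-0.086],[0,0,0],-1],[[-0.001,-0.007,-0.086],[0,0,0],-1]], newtons=60)

```text
time: 6.28
ee_pos: [0.4219, -0.1711, 0.0445]
tcp_rot: [[0.993, 0.117, 0.004], [0.117, -0.993, -0.002], [0.004, 0.003, -1.0]]
wrist_force: [1.5, -0.9, 7.2]
grip_width: 0.0171
grip_force: 60.2
```

play_rows(series=[[[0,0,0],[0,0,0],-1],[[0,0,0],[0,0,0],-1]])

```text
time: 6.45
ee_pos: [0.4219, -0.1711, 0.0445]
tcp_rot: [[0.993, 0.117, 0.004], [0.117, -0.993, -0.002], [0.004, 0.003, -1.0]]
wrist_force: [1.5, -0.7, 6.5]
grip_width: 0.0172
grip_force: 60.2
```

play_rows(series=[[[0,0,0.02],[0,0,0],-1],[[0,0,0.03],[0,0,0],-1],[[0.004,0.035,0.03],[0,0,1.2],-1],[[0.009,0.07,0.03],[0,0,1.2],-1],[[0.014,0.105,0.03],[0,0,1.2],-1],[[0.019,0.14,0.03],[0,0,1.2],-1],[[0.024,0.175,0.03],[0,0,1.2],-1],[[0.027,0.2,0.03],[0,0,1.2],-1],[[0.028,0.2095,0.03],[0,0,1.2],-1],[[0.028,0.2095,0.03],[0,0,1.2],-1]])

```text
time: 7.28
ee_pos: [0.4484, 0.0409, 0.0725]
tcp_rot: [[0.99, 0.141, 0.0], [0.141, -0.99, 0.0], [0.0, -0.0, -1.0]]
wrist_force: [0.6, -0.7, -2.6]
grip_width: 0.0171
grip_force: 59.4
```

play_rows(series=[[[0,0,-0.015],[0,0,0],-1],[[0,0,-0.027],[0,0,0],-1],[[0,0,-0.027],[0,0,0],-1],[[0,0,-0.027],[0,0,0],-1]])

```text
time: 7.62
ee_pos: [0.4482, 0.0381, 0.0452]
tcp_rot: [[0.991, 0.137, -0.001], [0.137, -0.991, -0.001], [-0.001, 0.0, -1.0]]
wrist_force: [-0.6, 0.4, -4.0]
grip_width: 0.017
grip_force: 60.7
```

```bash
python3 - <<'E'
from ov import *
t=cam('top');s=cam('side')
a=crop(t,[],(215,115,285,225),5.4);b=crop(s,[],(255,165,350,275),4.2)
h=max(a.shape[0],b.shape[0]);P=lambda x:np.pad(x,((0,h-x.shape[0]),(0,0),(0,0)))
cv2.imwrite('pics/p1.png',np.hstack([P(a),P(b)]))
e=ctrl.read_state();print(e['ee_pos'],e['tcp_rot'][:,0],e['wrist_force'],e['grip_width'])
E
```

```text
[0.44837376 0.03835872 0.04553835] [ 9.90615140e-01  1.36680702e-01 -1.74147643e-04] [-0.88592296  0.75418124 -3.36879056] 0.017351118565577733
```

View pics/p1.png

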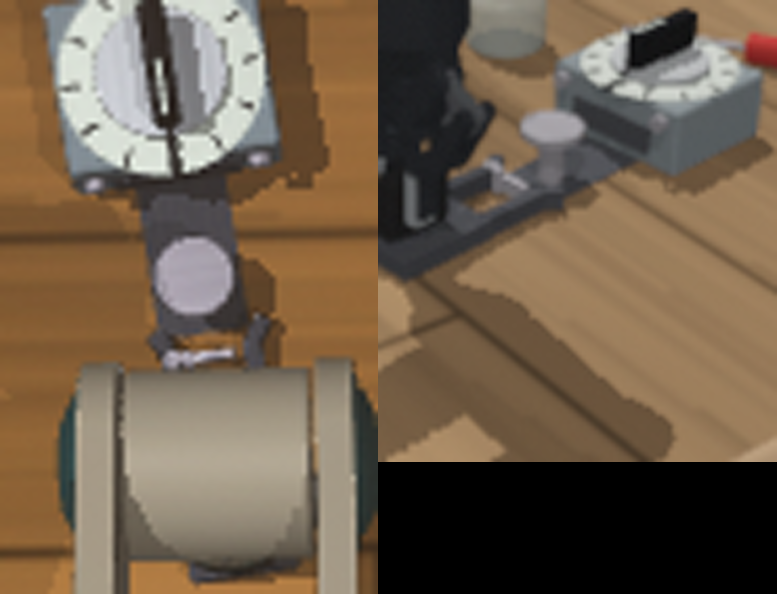

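The hook is low and in line in front of the pin, with its gate between about (168,358) and (233,352) and the pin head at (194,275). I'll check the lateral offset in numbers.

```bash
python3 - <<'E'
from h import *
im=np.load('/tmp/top.npy',allow_pickle=True).item()
u=lambda P:(np.array(P,float)+.5)/5.4-.5+[215,115]
e=ctrl.read_state();X=e['tcp_rot'][:2,0];Y=np.array([-X[1],X[0]])
for n,p,z in(('pin',(194,275),.042),('gateL',(166,360),.016),('gateR',(234,352),.016),('tipL',(153,338),.016),('tipR',(262,318),.016)):
    w=at(im,u([p]),z)[0]; r=w[:2]-e['ee_pos'][:2]; print(n,w.round(4),'link x,y',(r@X-.0435).round(4),(r@Y).round(4))
E
```

```text
pin [0.5773 0.059  0.042 ] link x,y 0.087 0.0029
gateL [0.5354 0.0762 0.016 ] link x,y 0.0478 0.0256
gateR [0.5391 0.0391 0.016 ] link x,y 0.0465 -0.0117
tipL [0.5476 0.0831 0.016 ] link x,y 0.0609 0.0308
tipR [0.5575 0.0236 0.016 ] link x,y 0.0626 -0.0296
```

play_rows(series=[[[0.0149,0.002,0],[0,0,0],-1],[[0.0248,0.0034,0],[0,0,0],-1],[[0.0347,0.0048,0],[0,0,0],-1],[[0.0446,0.0062,0],[0,0,0],-1],[[0.0545,0.0075,0],[0,0,0],-1],[[0.0634,0.0088,0],[0,0,0],-1],[[0.0693,0.0096,0],[0,0,0],-1],[[0.0733,0.0101,0],[0,0,0],-1],[[0.0733,0.0101,0],[0,0,0],-1]])

```text
time: 8.47
ee_pos: [0.5224, 0.0489, 0.0456]
tcp_rot: [[0.991, 0.137, 0.001], [0.137, -0.991, -0.001], [0.001, 0.001, -1.0]]
wrist_force: [0.3, 0.4, -2.8]
grip_width: 0.0173
grip_force: 60.6
```

play_rows(series=[[[0.001,0,0],[0,0,0],-1],[[0.002,0,0],[0,0,0],-1],[[0.002,0,0],[0,0,0],-1],[[0.002,0,0],[0,0,0],-1]])

```text
time: 8.8
ee_pos: [0.5236, 0.0491, 0.0454]
tcp_rot: [[0.991, 0.138, 0.0], [0.138, -0.991, -0.0], [0.0, 0.0, -1.0]]
wrist_force: [-0.1, -0.1, -2.3]
grip_width: 0.0172
grip_force: 60.6
```

play_rows(series=[[[0.001,0,0],[0,0,0],-1],[[0.002,0,0],[0,0,0],-1],[[0.003,0,0],[0,0,0],-1],[[0.003,0,0],[0,0,0],-1]])

```text
time: 9.13
ee_pos: [0.5253, 0.0492, 0.0449]
tcp_rot: [[0.99, 0.138, -0.004], [0.138, -0.99, -0.0], [-0.004, -0.0, -1.0]]
wrist_force: [-7.4, -1.4, 0.1]
grip_width: 0.017
grip_force: 61.3
```

```bash
python3 - <<'E'
from ov import *
s=cam('side')
cv2.imwrite('pics/p2.png',crop(s,[],(270,165,350,235),8))
print(ctrl.read_state()['wrist_force'],ctrl.read_state()['ee_pos'])
E
```

```text
[-7.83742626 -0.7027736   0.44754073] [0.52531197 0.04918572 0.04484593]
```

View pics/p2.png

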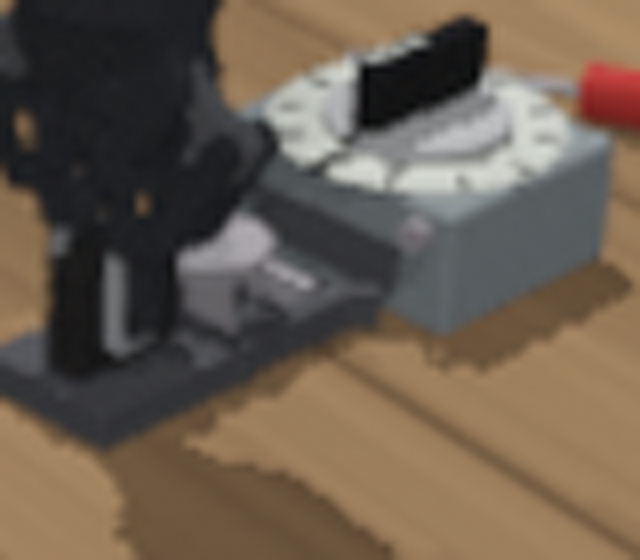

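The back wall touches the pin (about 7 N) and the silver gate is across the mouth behind the pin at (290,270). Now I'll lower, release and retreat towards the boards.

play_rows(series=[[[-0.001,0,-0.001],[0,0,0],-1],[[-0.0015,0,-0.002],[0,0,0],-1],[[-0.0015,0,-0.002],[0,0,0],0],[[-0.0015,0,-0.002],[0,0,0],0],[[-0.0015,0,-0.002],[0,0,0],0],[[-0.0015,0,0.03],[0,0,0],0],[[-0.0015,0,0.07],[0,0,0],0],[[-0.0015,0,0.11],[0,0,0],0],[[-0.0015,-0.03,0.13],[0,0,0],0.5],[[-0.0015,-0.07,0.13],[0,0,-3],0.5]])

```text
time: 10.02
ee_pos: [0.528, -0.0197, 0.1824]
tcp_rot: [[0.996, 0.09, 0.012], [0.09, -0.996, -0.001], [0.012, 0.002, -1.0]]
wrist_force: [0.9, -0.3, 0.3]
grip_width: 0.064
grip_force: 0.0
```

play_rows(series=[[[-0.01,-0.04,0],[0,0,-4],1],[[-0.02,-0.08,0],[0,0,-4],1],[[-0.03,-0.12,0],[0,0,-4],1],[[-0.04,-0.155,0],[0,0,-4],1],[[-0.05,-0.19,0],[0,0,-4],1],[[-0.055,-0.22,0],[0,0,-4],1],[[-0.055,-0.22,0],[0,0,-4],1],[[-0.055,-0.22,0],[0,0,-4],1]])

```text
time: 10.68
ee_pos: [0.47, -0.2421, 0.1755]
tcp_rot: [[1.0, 0.013, 0.001], [0.013, -1.0, -0.0], [0.001, 0.0, -1.0]]
wrist_force: [-0.3, 0.4, -0.2]
grip_width: 0.0853
grip_force: 0.0
```

```bash
python3 - <<'E'
from ov import *
t=cam('top');s=cam('side')
a=crop(t,[],(215,95,285,205),5.4);b=crop(s,[],(270,165,350,235),5)
h=max(a.shape[0],b.shape[0]);P=lambda x:np.pad(x,((0,h-x.shape[0]),(0,0),(0,0)))
cv2.imwrite('pics/p3.png',np.hstack([P(a),P(b)]))
e=ctrl.read_state();print(e['ee_pos'],e['tcp_rot'][:,0],e['wrist_force'],e['grip_width'],e['time'])
E
```

```text
[ 0.470478   -0.24025116  0.17542259] [9.99869055e-01 1.61758944e-02 4.62644032e-04] [ 0.39535662 -0.24211319 -0.9804886 ] 0.08549349115494381 10.7833
```

View pics/p3.png

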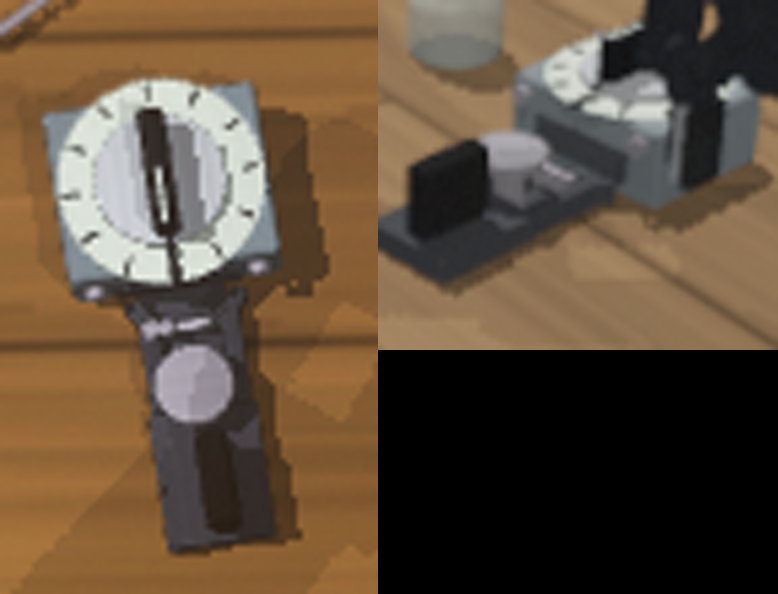

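The top view shows the gate shut across the mouth behind the pin, the link flat, and the dial pointer on the mark. Now board 32 (B).

play_rows(series=[[[-0.006,-0.03,-0.02],[0,0,0.5],0.3],[[-0.008,-0.053,-0.05],[0,0,0.5],0.3],[[-0.008,-0.053,-0.065],[0,0,0.5],0.3],[[-0.008,-0.053,-0.065],[0,0,0.5],0.3],[[-0.008,-0.053,-0.065],[0,0,0.5],0.3],[[-0.008,-0.053,-0.065],[0,0,0.5],0.3],[[-0.008,-0.053,-0.065],[0,0,0.5],0.3],[[-0.008,-0.053,-0.065],[0,0,0.5],0.3]])

```text
time: 11.45
ee_pos: [0.4631, -0.2935, 0.112]
tcp_rot: [[1.0, 0.026, 0.002], [0.026, -1.0, -0.002], [0.002, 0.002, -1.0]]
wrist_force: [0.0, -0.1, 0.9]
grip_width: 0.0551
grip_force: 0.0
```

play_rows(series=[[[-0.001,-0.001,-0.03],[0,0,0],0.3],[[-0.001,-0.001,-0.055],[0,0,0],0.3],[[-0.001,-0.001,-0.06],[0,0,0],0.3],[[-0.001,-0.001,-0.06],[0,0,0],0.3],[[-0.001,-0.001,-0.06],[0,0,0],-1],[[-0.001,-0.001,-0.06],[0,0,0],-1],[[-0.001,-0.001,-0.06],[0,0,0],-1],[[-0.001,-0.001,-0.06],[0,0,0],-1],[[-0.001,-0.001,-0.06],[0,0,0],-1]], newtons=50)

```text
time: 12.2
ee_pos: [0.4623, -0.2953, 0.0526]
tcp_rot: [[1.0, 0.025, 0.003], [0.025, -1.0, -0.002], [0.003, 0.002, -1.0]]
wrist_force: [-0.4, 1.4, 6.5]
grip_width: 0.0314
grip_force: 50.5
```

play_rows(series=[[[0,0,0],[0,0,0],-1],[[0,0,0],[0,0,0],-1]])

```text
time: 12.37
ee_pos: [0.4623, -0.2954, 0.0526]
tcp_rot: [[1.0, 0.025, 0.003], [0.025, -1.0, -0.002], [0.003, 0.002, -1.0]]
wrist_force: [-0.4, 1.2, 7.1]
grip_width: 0.0311
grip_force: 50.5
```

play_rows(series=[[[0,0,0.03],[0,0,0],-1],[[0,0,0.07],[0,0,0],-1],[[0,0,0.11],[0,0,0],-1],[[0.001,0.03,0.12],[0,0,1],-1],[[0.002,0.07,0.12],[0,0,1],-1],[[0.004,0.11,0.12],[0,0,1],-1],[[0.006,0.15,0.12],[0,0,2],-1],[[0.008,0.19,0.12],[0,0,2],-1],[[0.01,0.23,0.12],[0,0,2],-1],[[0.012,0.27,0.12],[0,0,2],-1]])

```text
time: 13.2
ee_pos: [0.4729, -0.0229, 0.171]
tcp_rot: [[0.998, 0.059, 0.001], [0.059, -0.998, -0.0], [0.001, 0.0, -1.0]]
wrist_force: [0.3, -0.2, -1.8]
grip_width: 0.0313
grip_force: 50.3
```

play_rows(series=[[[0.003,0.04,0],[0,0,1],-1],[[0.006,0.08,0],[0,0,1],-1],[[0.009,0.12,0],[0,0,1],-1],[[0.012,0.16,0],[0,0,2],-1],[[0.014,0.2,0],[0,0,3],-1],[[0.017,0.24,0],[0,0,3.5],-1],[[0.019,0.28,0],[0,0,3.5],-1],[[0.021,0.31,-0.02],[0,0,3.5],-1],[[0.0225,0.33,-0.03],[0,0,3.5],-1],[[0.0225,0.3387,-0.04],[0,0,3.5],-1]])

```text
time: 14.03
ee_pos: [0.4951, 0.3165, 0.1295]
tcp_rot: [[0.992, 0.123, -0.0], [0.123, -0.992, 0.0], [-0.0, -0.0, -1.0]]
wrist_force: [-0.1, 0.1, -1.1]
grip_width: 0.0311
grip_force: 50.2
```

play_rows(series=[[[0,0,-0.02],[0,0,0],-1],[[0,0,-0.03],[0,0,0],-1],[[0,0,-0.03],[0,0,0],-1],[[0,0,-0.03],[0,0,0],-1]])

```text
time: 14.37
ee_pos: [0.4957, 0.313, 0.1003]
tcp_rot: [[0.993, 0.119, -0.001], [0.119, -0.993, -0.001], [-0.001, 0.001, -1.0]]
wrist_force: [0.5, -0.3, -0.3]
grip_width: 0.0312
grip_force: 50.2
```

```bash
python3 - <<'E'
from ov import *
t=cam('top');s=cam('side')
e=ctrl.read_state();print(e['ee_pos'],e['tcp_rot'][:,0],e['wrist_force'],e['grip_width'],e['time'])
T['B']=np.array([*e['ee_pos'][:2],np.arctan2(e['tcp_rot'][1,0],e['tcp_rot'][0,0])])
a=crop(t,['rack'],(110,165,205,225),5);b=crop(s,['rack'],(180,140,275,200),5)
cv2.imwrite('pics/b1.png',canvas([a[:300],b[:300]]))
E
```

```text
[0.49648558 0.31360782 0.10186564] [0.99285043 0.11934756 0.00204628] [-0.13219794 -0.155092   -1.30234512] 0.031030229616551455 14.4667
```

View pics/b1.png

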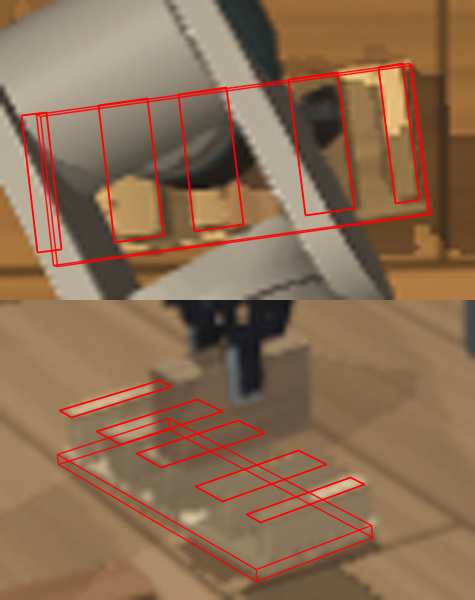

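The rack wireframe lies on the walls in both views, and the board hangs above slot 32. I'll lower it and watch the force.

play_rows(series=[[[0,0,-0.005],[0,0,0],-1],[[0,0,-0.01],[0,0,0],-1],[[0,0,-0.014],[0,0,0],-1],[[0,0,-0.018],[0,0,0],-1],[[0,0,-0.02],[0,0,0],-1],[[0,0,-0.02],[0,0,0],-1]])

```text
time: 14.97
ee_pos: [0.4954, 0.3138, 0.0795]
tcp_rot: [[0.993, 0.12, -0.001], [0.12, -0.993, -0.001], [-0.001, 0.001, -1.0]]
wrist_force: [0.1, 0.0, -0.6]
grip_width: 0.0312
grip_force: 50.2
```

play_rows(series=[[[0,0,-0.006],[0,0,0],-1],[[0,0,-0.012],[0,0,0],-1],[[0,0,-0.018],[0,0,0],-1],[[0,0,-0.0195],[0,0,0],-1],[[0,0,-0.0195],[0,0,0],-1],[[0,0,-0.0195],[0,0,0],-1]])

```text
time: 15.47
ee_pos: [0.4957, 0.3141, 0.0606]
tcp_rot: [[0.993, 0.121, -0.0], [0.121, -0.993, -0.0], [-0.0, 0.0, -1.0]]
wrist_force: [-0.3, 0.3, -0.6]
grip_width: 0.031
grip_force: 50.3
```

play_rows(series=[[[0,0,0],[0,0,0],0.1],[[0,0,0],[0,0,0],0.1],[[0,0,0],[0,0,0],0.1],[[0,0,0],[0,0,0],0.1],[[0,0,0.03],[0,0,0],0.1],[[0,0,0.07],[0,0,0],0.1],[[0,0,0.11],[0,0,0],0.1],[[0,-0.04,0.12],[0,0,0],0.3],[[0,-0.08,0.12],[0,0,0],0.3],[[0,-0.12,0.12],[0,0,0],0.3]])

```text
time: 16.3
ee_pos: [0.4959, 0.1932, 0.1824]
tcp_rot: [[0.993, 0.122, 0.003], [0.122, -0.993, 0.001], [0.003, -0.0, -1.0]]
wrist_force: [1.0, -0.5, -0.9]
grip_width: 0.0555
grip_force: 0.0
```

play_rows(series=[[[-0.002,-0.04,0],[0,0,-1],0.3],[[-0.004,-0.08,0],[0,0,-2],0.3],[[-0.007,-0.12,0],[0,0,-3],0.3],[[-0.009,-0.16,0],[0,0,-4],0.3],[[-0.011,-0.2,0],[0,0,-5],0.3],[[-0.013,-0.24,0],[0,0,-6],0.3],[[-0.016,-0.28,0],[0,0,-6.6],0.3],[[-0.018,-0.32,0],[0,0,-6.6],0.3],[[-0.02,-0.36,0],[0,0,-6.6],0.3],[[-0.023,-0.4,0],[0,0,-6.6],0.3]])

```text
time: 17.13
ee_pos: [0.4722, -0.208, 0.1811]
tcp_rot: [[1.0, 0.005, 0.001], [0.005, -1.0, -0.0], [0.001, 0.0, -1.0]]
wrist_force: [0.5, 0.4, 0.8]
grip_width: 0.0554
grip_force: 0.0
```

play_rows(series=[[[-0.002,-0.04,0],[0,0,0],0.3],[[-0.004,-0.08,0],[0,0,0],0.3],[[-0.006,-0.12,0],[0,0,0],0.3],[[-0.009,-0.15,-0.02],[0,0,0],0.3],[[-0.009,-0.169,-0.05],[0,0,0],0.3],[[-0.009,-0.169,-0.07],[0,0,0],0.3],[[-0.009,-0.169,-0.07],[0,0,0],0.3],[[-0.009,-0.169,-0.07],[0,0,0],0.3],[[-0.009,-0.169,-0.07],[0,0,0],0.3],[[-0.009,-0.169,-0.07],[0,0,0],0.3]])

```text
time: 17.97
ee_pos: [0.4648, -0.3751, 0.1134]
tcp_rot: [[1.0, 0.007, 0.003], [0.007, -1.0, -0.003], [0.003, 0.003, -1.0]]
wrist_force: [0.7, -0.0, -0.1]
grip_width: 0.0552
grip_force: 0.0
```

play_rows(series=[[[-0.001,0,-0.03],[0,0,0],0.3],[[-0.001,0,-0.055],[0,0,0],0.3],[[-0.001,0,-0.061],[0,0,0],0.3],[[-0.001,0,-0.061],[0,0,0],0.3],[[-0.001,0,-0.061],[0,0,0],-1],[[-0.001,0,-0.061],[0,0,0],-1],[[-0.001,0,-0.061],[0,0,0],-1],[[-0.001,0,-0.061],[0,0,0],-1],[[-0.001,0,-0.061],[0,0,0],-1],[[-0.001,0,-0.061],[0,0,0],-1]])

```text
time: 18.8
ee_pos: [0.4638, -0.3758, 0.0524]
tcp_rot: [[1.0, 0.006, 0.003], [0.006, -1.0, -0.003], [0.003, 0.003, -1.0]]
wrist_force: [0.2, 1.3, 6.8]
grip_width: 0.0245
grip_force: 50.2
```

play_rows(series=[[[0,0,0],[0,0,0],-1],[[0,0,0],[0,0,0],-1]])

```text
time: 18.97
ee_pos: [0.4639, -0.3758, 0.0524]
tcp_rot: [[1.0, 0.006, 0.003], [0.006, -1.0, -0.003], [0.003, 0.003, -1.0]]
wrist_force: [0.9, 1.4, 6.0]
grip_width: 0.0251
grip_force: 50.2
```

play_rows(series=[[[0,0,0.03],[0,0,0],-1],[[0,0,0.07],[0,0,0],-1],[[0,0,0.11],[0,0,0],-1],[[0.001,0.03,0.12],[0,0,1],-1],[[0.002,0.07,0.12],[0,0,1],-1],[[0.003,0.11,0.12],[0,0,1],-1],[[0.004,0.15,0.12],[0,0,2],-1],[[0.005,0.19,0.12],[0,0,2],-1],[[0.006,0.23,0.12],[0,0,2],-1],[[0.007,0.27,0.12],[0,0,2],-1]])

```text
time: 19.8
ee_pos: [0.4694, -0.1033, 0.1706]
tcp_rot: [[0.999, 0.04, 0.001], [0.04, -0.999, -0.0], [0.001, 0.001, -1.0]]
wrist_force: [1.4, -0.1, -0.6]
grip_width: 0.0248
grip_force: 49.5
```

play_rows(series=[[[0.001,0.04,0],[0,0,1],-1],[[0.002,0.08,0],[0,0,1],-1],[[0.003,0.12,0],[0,0,1],-1],[[0.004,0.16,0],[0,0,2],-1],[[0.005,0.2,0],[0,0,3],-1],[[0.006,0.24,0],[0,0,3.5],-1],[[0.007,0.28,0],[0,0,3.5],-1],[[0.008,0.32,0],[0,0,3.5],-1],[[0.009,0.36,0],[0,0,4.5],-1],[[0.01,0.4,0],[0,0,4.5],-1]])

```text
time: 20.63
ee_pos: [0.4794, 0.2971, 0.1706]
tcp_rot: [[0.993, 0.12, 0.001], [0.12, -0.993, 0.0], [0.001, -0.0, -1.0]]
wrist_force: [0.4, -1.0, -1.2]
grip_width: 0.025
grip_force: 49.5
```

play_rows(series=[[[0.001,0.04,0],[0,0,0],-1],[[0.002,0.08,0],[0,0,0],-1],[[0.0035,0.11,0],[0,0,0],-1],[[0.0035,0.1254,-0.01],[0,0,0],-1],[[0.0035,0.1254,-0.04],[0,0,0],-1],[[0.0035,0.1254,-0.07],[0,0,0],-1],[[0.0035,0.1254,-0.07],[0,0,0],-1],[[0.0035,0.1254,-0.07],[0,0,0],-1],[[0.0035,0.1254,-0.07],[0,0,0],-1]])

```text
time: 21.38
ee_pos: [0.484, 0.4207, 0.1022]
tcp_rot: [[0.993, 0.118, 0.002], [0.118, -0.993, 0.002], [0.002, -0.001, -1.0]]
wrist_force: [0.1, 0.3, 0.4]
grip_width: 0.0253
grip_force: 49.5
```

play_rows(series=[[[0,-0.001,-0.005],[0,0,0.1],-1],[[0,-0.001,-0.01],[0,0,0.1],-1],[[0,-0.001,-0.014],[0,0,0.1],-1],[[0,-0.001,-0.018],[0,0,0.1],-1],[[0,-0.001,-0.021],[0,0,0.1],-1],[[0,-0.001,-0.021],[0,0,0.1],-1]])

```text
time: 21.88
ee_pos: [0.4832, 0.4203, 0.079]
tcp_rot: [[0.993, 0.121, 0.001], [0.121, -0.993, 0.002], [0.001, -0.002, -1.0]]
wrist_force: [1.6, 5.2, 0.3]
grip_width: 0.0251
grip_force: 50.3
```

play_rows(series=[[[0,0.0015,0],[0,0,0],-1],[[0,0.0015,-0.006],[0,0,0],-1],[[0,0.0015,-0.012],[0,0,0],-1],[[0,0.0015,-0.0175],[0,0,0],-1],[[0,0.0015,-0.0185],[0,0,0],-1],[[0,0.0015,-0.0185],[0,0,0],-1]])

```text
time: 22.38
ee_pos: [0.4831, 0.4207, 0.0602]
tcp_rot: [[0.993, 0.12, -0.001], [0.12, -0.993, -0.001], [-0.001, 0.001, -1.0]]
wrist_force: [-1.6, -0.6, 3.2]
grip_width: 0.0253
grip_force: 50.9
```

play_rows(series=[[[0,0,0],[0,0,0],0],[[0,0,0],[0,0,0],0],[[0,0,0],[0,0,0],0],[[0,0,0],[0,0,0],0],[[0,0,0.03],[0,0,0],0],[[0,0,0.07],[0,0,0],0],[[0,0,0.11],[0,0,0],0],[[0,-0.04,0.12],[0,0,0],0],[[0,-0.08,0.12],[0,0,0],0],[[0,-0.12,0.12],[0,0,0],0]])

```text
time: 23.22
ee_pos: [0.4833, 0.3, 0.1817]
tcp_rot: [[0.993, 0.122, 0.003], [0.122, -0.993, 0.001], [0.003, -0.001, -1.0]]
wrist_force: [1.6, -0.3, -0.4]
grip_width: 0.0427
grip_force: 0.0
```

play_rows(series=[[[0.007,-0.038,0],[0,0,-1],0],[[0.014,-0.076,0],[0,0,-2],0],[[0.021,-0.114,0],[0,0,-3],0],[[0.028,-0.152,0],[0,0,-4],0],[[0.035,-0.19,0],[0,0,-5],0],[[0.042,-0.228,0],[0,0,-6],0],[[0.049,-0.266,0],[0,0,-7],0],[[0.056,-0.304,0],[0,0,-8],0],[[0.063,-0.342,0],[0,0,-8],0],[[0.07,-0.38,0],[0,0,-8],0]])

```text
time: 24.05
ee_pos: [0.5531, -0.0811, 0.1804]
tcp_rot: [[1.0, -0.019, 0.0], [-0.019, -1.0, -0.0], [0.0, 0.0, -1.0]]
wrist_force: [1.6, 0.9, -0.4]
grip_width: 0.0428
grip_force: 0.0
```

play_rows(series=[[[0.008,-0.038,0],[0,0,-1],0],[[0.016,-0.076,0],[0,0,-2],0],[[0.024,-0.114,0],[0,0,-3],0],[[0.032,-0.152,0],[0,0,-4],0],[[0.04,-0.19,0],[0,0,-4.8],0],[[0.05,-0.228,0],[0,0,-4.8],0],[[0.0585,-0.26,0],[0,0,-4.8],0],[[0.0585,-0.273,-0.03],[0,0,-4.8],0],[[0.0585,-0.273,-0.06],[0,0,-4.8],0],[[0.0585,-0.273,-0.07],[0,0,-4.8],0]])

```text
time: 24.88
ee_pos: [0.6096, -0.3522, 0.104]
tcp_rot: [[0.995, -0.104, -0.007], [-0.104, -0.995, 0.004], [-0.007, -0.004, -1.0]]
wrist_force: [-0.5, 0.9, -1.5]
grip_width: 0.0427
grip_force: 0.0
```

play_rows(series=[[[0,0,0],[0,0,0],0],[[0,0,0],[0,0,0],0],[[0,0,0],[0,0,0],0],[[0,0,0],[0,0,0],0]])

```text
time: 25.22
ee_pos: [0.6128, -0.3521, 0.1135]
tcp_rot: [[0.995, -0.102, 0.004], [-0.102, -0.995, -0.003], [0.004, 0.002, -1.0]]
wrist_force: [0.3, -0.8, 0.2]
grip_width: 0.0426
grip_force: 0.0
```

play_rows(series=[[[-0.001,-0.0005,-0.03],[0,0,0],0],[[-0.001,-0.0005,-0.055],[0,0,0],0],[[-0.001,-0.0005,-0.06],[0,0,0],0],[[-0.001,-0.0005,-0.06],[0,0,0],0],[[-0.001,-0.0005,-0.06],[0,0,0],-1],[[-0.001,-0.0005,-0.06],[0,0,0],-1],[[-0.001,-0.0005,-0.06],[0,0,0],-1],[[-0.001,-0.0005,-0.06],[0,0,0],-1],[[-0.001,-0.0005,-0.06],[0,0,0],-1],[[-0.001,-0.0005,-0.06],[0,0,0],-1]])

```text
time: 26.05
ee_pos: [0.6118, -0.3533, 0.0532]
tcp_rot: [[0.995, -0.103, 0.004], [-0.103, -0.995, -0.002], [0.004, 0.002, -1.0]]
wrist_force: [-0.8, 0.6, 6.1]
grip_width: 0.0128
grip_force: 54.6
```

play_rows(series=[[[0,0,0],[0,0,0],-1],[[0,0,0],[0,0,0],-1]])

```text
time: 26.22
ee_pos: [0.6118, -0.3533, 0.0532]
tcp_rot: [[0.995, -0.103, 0.004], [-0.103, -0.995, -0.002], [0.004, 0.002, -1.0]]
wrist_force: [-0.1, -0.8, 6.1]
grip_width: 0.0125
grip_force: 54.6
```

play_rows(series=[[[0,0,0.03],[0,0,0],-1],[[0,0,0.07],[0,0,0],-1],[[0,0,0.11],[0,0,0],-1],[[-0.005,0.03,0.12],[0,0,1],-1],[[-0.011,0.065,0.12],[0,0,2],-1],[[-0.017,0.1,0.12],[0,0,3],-1],[[-0.023,0.135,0.12],[0,0,4],-1],[[-0.029,0.17,0.12],[0,0,5],-1],[[-0.035,0.205,0.12],[0,0,6],-1],[[-0.041,0.24,0.12],[0,0,6],-1]])

```text
time: 27.05
ee_pos: [0.5692, -0.111, 0.1711]
tcp_rot: [[1.0, 0.003, 0.001], [0.003, -1.0, -0.0], [0.001, 0.0, -1.0]]
wrist_force: [0.5, 0.6, -0.2]
grip_width: 0.0128
grip_force: 53.6
```

play_rows(series=[[[-0.006,0.037,0],[0,0,1],-1],[[-0.012,0.074,0],[0,0,2],-1],[[-0.018,0.111,0],[0,0,3],-1],[[-0.024,0.148,0],[0,0,4],-1],[[-0.03,0.185,0],[0,0,5],-1],[[-0.036,0.222,0],[0,0,6],-1],[[-0.042,0.259,0],[0,0,6.8],-1],[[-0.048,0.296,0],[0,0,6.8],-1],[[-0.054,0.333,0],[0,0,6.8],-1],[[-0.06,0.37,0],[0,0,6.8],-1]])

```text
time: 27.88
ee_pos: [0.5092, 0.2592, 0.1712]
tcp_rot: [[0.993, 0.12, 0.001], [0.12, -0.993, 0.0], [0.001, -0.0, -1.0]]
wrist_force: [0.7, -1.0, -0.9]
grip_width: 0.0127
grip_force: 53.6
```

play_rows(series=[[[-0.006,0.037,0],[0,0,0],-1],[[-0.012,0.074,0],[0,0,0],-1],[[-0.018,0.1,0],[0,0,0],-1],[[-0.0206,0.1127,-0.01],[0,0,0],-1],[[-0.0206,0.1127,-0.04],[0,0,0],-1],[[-0.0206,0.1127,-0.07],[0,0,0],-1],[[-0.0206,0.1127,-0.07],[0,0,0],-1],[[-0.0206,0.1127,-0.07],[0,0,0],-1],[[-0.0206,0.1127,-0.07],[0,0,0],-1],[[-0.0206,0.1127,-0.07],[0,0,0],-1]])

```text
time: 28.72
ee_pos: [0.4904, 0.3704, 0.1032]
tcp_rot: [[0.993, 0.12, 0.004], [0.12, -0.993, 0.002], [0.004, -0.002, -1.0]]
wrist_force: [-0.1, -0.0, -0.7]
grip_width: 0.013
grip_force: 53.6
```

play_rows(series=[[[0,-0.0012,-0.005],[0,0,0],-1],[[0,-0.0012,-0.01],[0,0,0],-1],[[0,-0.0012,-0.014],[0,0,0],-1],[[0,-0.0012,-0.018],[0,0,0],-1],[[0,-0.0012,-0.021],[0,0,0],-1],[[0,-0.0012,-0.021],[0,0,0],-1]])

```text
time: 29.22
ee_pos: [0.4887, 0.3689, 0.0783]
tcp_rot: [[0.993, 0.121, -0.001], [0.121, -0.993, -0.0], [-0.001, 0.0, -1.0]]
wrist_force: [0.2, 0.2, -0.5]
grip_width: 0.0134
grip_force: 53.6
```

No contact. I'll lower it to the floor and release.

play_rows(series=[[[0,0,-0.006],[0,0,0],-1],[[0,0,-0.012],[0,0,0],-1],[[0,0,-0.0175],[0,0,0],-1],[[0,0,-0.0185],[0,0,0],-1],[[0,0,-0.0185],[0,0,0],-1],[[0,0,-0.0185],[0,0,0],-1]])

```text
time: 29.72
ee_pos: [0.4891, 0.3691, 0.061]
tcp_rot: [[0.993, 0.12, 0.0], [0.12, -0.993, 0.0], [0.0, -0.0, -1.0]]
wrist_force: [-1.9, 1.1, 3.9]
grip_width: 0.0125
grip_force: 54.6
```

play_rows(series=[[[0,0,0],[0,0,0],-0.3],[[0,0,0],[0,0,0],-0.3],[[0,0,0],[0,0,0],-0.3],[[0,0,0],[0,0,0],-0.3],[[0,0,0.03],[0,0,0],-0.3],[[0,0,0.07],[0,0,0],-0.3],[[0,0,0.11],[0,0,0],-0.3],[[0,-0.04,0.12],[0,0,0],-0.3],[[0,-0.08,0.12],[0,0,0],-0.3],[[0,-0.12,0.12],[0,0,0],-0.3]])

```text
time: 30.55
ee_pos: [0.4892, 0.248, 0.1821]
tcp_rot: [[0.993, 0.122, 0.003], [0.122, -0.993, 0.001], [0.003, -0.0, -1.0]]
wrist_force: [0.2, -0.3, 0.3]
grip_width: 0.0296
grip_force: 0.0
```

play_rows(series=[[[0,-0.04,0.03],[0,0,0],0],[[0,-0.08,0.06],[0,0,0],0],[[0,-0.12,0.06],[0,0,0],0],[[0,-0.16,0.06],[0,0,0],0],[[0,-0.2,0.06],[0,0,0],0],[[0,-0.24,0.06],[0,0,0],0],[[0,-0.28,0.06],[0,0,0],0],[[0,-0.32,0.06],[0,0,0],0],[[0,-0.36,0.06],[0,0,0],0],[[0,-0.4,0.06],[0,0,0],0]])

```text
time: 31.38
ee_pos: [0.4886, -0.1525, 0.2409]
tcp_rot: [[0.993, 0.12, 0.0], [0.12, -0.993, -0.0], [0.0, 0.0, -1.0]]
wrist_force: [1.6, 0.0, 0.5]
grip_width: 0.0427
grip_force: 0.0
```

```bash
python3 - <<'E'
from ov import *
t=cam('top');s=cam('side')
a=crop(t,[],(105,95,285,225),4.4)[:570,:790]
cv2.imwrite('pics/f1.png',a)
cv2.imwrite('pics/f2.png',crop(s,[],(170,125,370,245),4)[:600,:800])
print(ctrl.read_state()['ee_pos'])
E
```

```text
[ 0.48823004 -0.15550297  0.24033526]
```

View pics/f1.png

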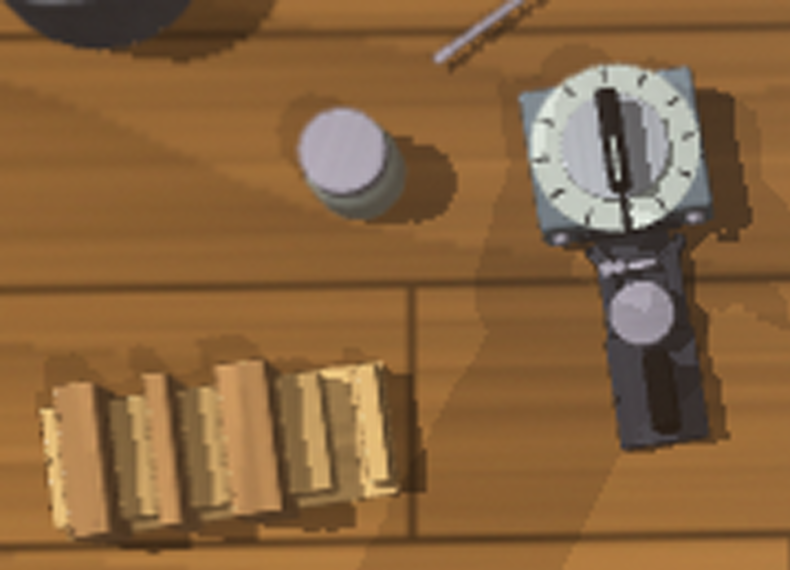

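View pics/f2.png

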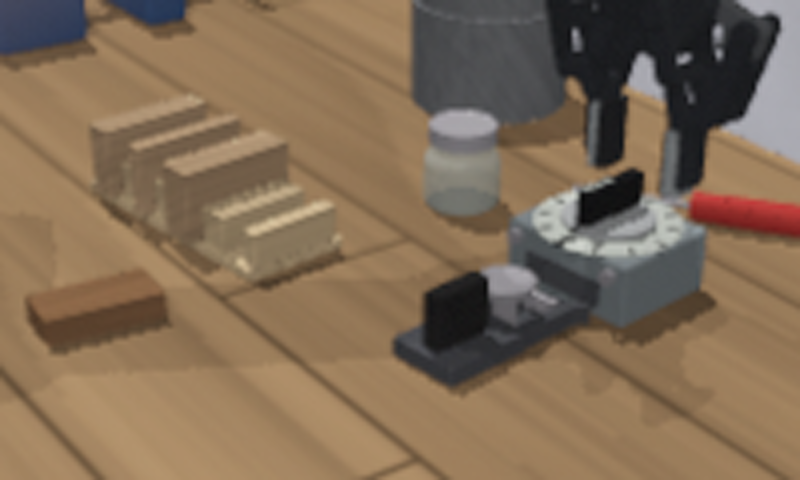

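All three boards stand at equal height in their slots: 26 on the left, 14 in the middle, 32 on the right, with slot 20 empty. The dial is on zero, and the link lies flat with its gate shut at (628,266). I'm handing in.

```bash
python3 -c "
from station import ctrl
print(ctrl.hand_in())"
```

```text
the job is handed in; nothing more can be done
None
```

I handed the job in at about 31 s: the 14, 26 and 32 mm boards (the only ones on the bench) are in their slots, the dial was turned to zero first, and the link is latched on the pin and lying flat.

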